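# Put the pen light away and shut the tool drawer

### The arm

A 6-joint arm with a two-finger parallel gripper is mounted at the origin on a cart in front of the work surface, level with it; the furniture and walls round the work are solid. World frame = base frame: x ahead of the robot, y to its left, z up, the work surface at z = 0. Lengths are in m, angles in rad, forces in N, time in s.
With the tool pointing down it reaches from about 0.225 to 0.725 m from the base axis. Payload 3.1 kg.
Tool frame: the origin (TCP) lies on the centre line of the jaws, within the pads' length; the fingertips stand 25 mm ahead of it and the grasp point (between the pads) lies 6 mm ahead of it; z points along the fingers, y is the direction in which the jaws open and shut (so a half turn about z gives the same grasp; the last joint's range is limited). The gripper opens to 85 mm and grips with 20 to 120 N. Pads are 22 mm wide; open, the fingers measure 114 mm over their backs; the gripper's body (76 mm by 85 mm) begins 54 mm behind the grasp point. The pads swing forward as they close: fully open they stand 13 mm farther back than shut.
Start: joints at [1.106, 0.048, 0.099, 1.622, 0, 1.443], TCP at [0.174, 0.495, 0.234] pointing down, gripper open.
Joint ranges: [-2.91, 2.91], [-0.99, 1.94], [-1.21, 1.42], [-2.12, 2.29], [-1.49, 1.47], [-3.14, 3.14]. Speed limits (rad/s): [2.79, 2.79, 3.14, 3.14, 3.14, 3.14].

### API

Orientations are given as a unit quaternion [w, x, y, z].
In Python, from bench import bot gives the robot as it stands.
- The arm moves only by the tool play_rows, never from a script. Its argument "plan" is a list of rows, each an object with "dp": the shift along the tool's x, y, z in units of 50 mm (1.0 is 50 mm), a list of three; "delta_rot": the turn, a rotation vector about the tool's x, y, z in units of 6 degrees (1.0 is 6 degrees), a list of three. A call has 1 to 12 rows; each row shifts and turns the commanded pose from where the row before left it, along the tool's axes as they then stand; what a row does not reach is not made up. A row lasts 1/8 s, in which the tool goes at most 62.5 mm and 10.7 degrees, less where a joint would pass 70% of its speed; a pose out of reach is approached as far as the arm can. A call with a number of a shift or a turn outside -1 to 1 is refused whole. A call with a gripper value outside its range is refused whole. "jaw" is the opening, from 0 (shut) to 1 (fully open), set as the call begins (left out, the last holds). The fingers move at their own pace and stop on an object; the grip force is fixed at half the most. Time passes only in rows, so rows that do not move let the fingers close. It gives the time, the measured TCP pose, the force and the opening at its end, in the units of the state.
- bot.observe(): the state, without advancing time (a new reading comes with each control period).
- bot.camera(name): name is "side" or "top" or "wrist"; returns the picture (480x640x3 uint8, blue, green, red); there is no depth.
- bot.camera_info(name): a dict with "vertical_fov" (degrees; the focal length in pixels is half the picture's height over the tangent of half this angle, whatever the lens; pixels are square), "cx", "cy" (the principal point, pixels), "world_to_cam" (4x4, takes a point from world to camera coordinates); the wrist camera has in their place "T_tool_cam" (4x4, takes a point from camera to tool coordinates, whose origin is the TCP and whose axes are the flange's). Camera axes: x right, y up, looking along -z (the intrinsics and any distortion apply to the point x, -y, -z); pixel columns grow to the right and rows downward; lengths in m; the calibration is good to about 2 mm. A picture is of the moment at which its call begins: read the wrist's pose just before it. camera_info takes no time and is no camera call.
- bot.job_done(): hands the job in, once; it reports no verdict.
The state is a dict: "t": time; "qpos": joint angles; "qvel": joint speeds; "effort": joint torques, N m; "ee_pos": TCP position; "eef_rot": TCP orientation; "ft_force": force on the tool from outside, world axes, zero at the start; "moment": the same for the moment, N m; "width": opening from 0.0 (shut) to 1.0 (fully open).
Only numpy, scipy, OpenCV 4.12 (cv2) and the standard library are available. Lean on these libraries where they do the work, as an engineer would, in place of code of your own. Each camera call takes 0.05 s, during which the arm holds its last target.

### The job

Lay the dark pen light from the bench flat in the open drawer of the low grey tool unit and let go of it, then push the drawer fully home until its catch pulls it shut. Leave the other things on the bench and on top of the unit where they are.

Things in the scene. Friction and masses are not known exactly. Their poses are not given: they have to be found in the camera images.
- tool_unit: low grey benchtop tool unit, fixed to the bench on the right, 175 mm deep (its x), 190 mm wide (its y), 70 mm high, with a flat top and one white drawer. Origin: centre of its underside, on the bench. Its own -x axis points out of the front, the way the drawer opens (roughly to the robot's left, world +y, turned by up to about 0.2 rad); z up. The shell's front edge lies at its x = -87.5 mm
- drawer (a joint): slide of the drawer, m: 0 = fully home, grows as it opens (at most 0.15); starts 0.12 to 0.145 open. It slides with light friction (about 0.6 N) and some damping (6 N s/m). Near the end a sprung ball catch resists between 20 mm and 9 mm open (about 3 N when pushed slowly, brief peaks to 12 N on a stiff arm when it is met at speed); once within about 6 mm it pulls the drawer home by itself and holds it with about 2 N
- drawer_floor (a point): centre of the drawer's inner floor (20 mm above the bench); moves with the drawer; axes as the unit's (-x out of the drawer front). The inside is 155 mm along x (x -77.5 to +77.5 mm from this point), 166 mm along y, side walls 33 mm high above the floor. With the drawer open by q, only the front part, x from -77.5 mm to -77.5 mm + q, is clear of the unit's top; the rest lies under it
- drawer_pull (a point): middle of the outer face of the drawer's aluminium pull bar, 46 mm above the bench; the bar is 90 mm wide (y), 10 mm high, and stands 16 mm out of the white front panel (190 mm wide, from 12 to 64 mm above the bench). Axes as the unit's; the drawer is pushed home along +x of this frame
- pen_mid (a point): centre (half-way up and along) of the pen light: a plain dark round torch, 104 mm long (its y axis is the long axis), 17 mm thick, about 40 g, loose and round (it can roll, also inside the drawer, which is fine), lying on the bench on the left side of the work area; resting, this point is 9 mm above what it lies on
- label_roll: loose white roll of labels, 58 mm across, 32 mm high, lying at the back left; leave it. Origin: centre of its underside
- screwdriver: loose small screwdriver, 130 mm long (its y), 13 mm thick, lying near the front left; leave it. Origin: middle of its underside
- flat_case: loose brown flat case, 40 x 84 x 11 mm, lying on top of the unit toward its back; leave it. Origin: centre of its underside
- pen_light: the same pen light: origin at the centre of its underside as it lies, y along its length
There are look-alikes about, which are no part of the job. There is more than one size of the pen_light; the job needs the middle-sized.

How it is judged:
On the way, in this order (a step that is already met when the one before it is completed fails the run):
1. the pen light lies released inside the drawer while the drawer is still open (x of pen_mid in the frame of drawer_floor between -0.08 and 0.08 m and y of pen_mid in the frame of drawer_floor between -0.085 and 0.085 m and z of pen_mid in the frame of drawer_floor between 0 and 0.022 m and value of joint drawer above 0.06 m and contact force between the fingers and pen_light below 0.1 N), for 0.2 s.
2. the drawer is pushed home and held by its catch (value of joint drawer below 0.003 m), for 0.2 s.
At the end, for the whole second after the job is handed in: The drawer is home (joint below 3 mm, inside its catch) and the pen light lies on the drawer's floor: its centre within the drawer's inside and less than 22 mm above the floor (x of pen_mid in the frame of drawer_floor between -0.08 and 0.08 m and y of pen_mid in the frame of drawer_floor between -0.085 and 0.085 m and z of pen_mid in the frame of drawer_floor between 0 and 0.022 m and value of joint drawer below 0.003 m); the robot touches nothing.
It fails at once if the label roll is shifted by more than 30 mm (distance of label_roll from where it was at the start of the episode above 0.03 m).
It fails at once if the screwdriver is shifted by more than 30 mm (distance of screwdriver from where it was at the start of the episode above 0.03 m).
It fails at once if the flat case on the unit is shifted by more than 30 mm (distance of flat_case from where it was at the start of the episode above 0.03 m).
It also fails if it takes over 56 s, if anything falls off the work surface, if the arm or the gripper's body presses on something with over 40 N, if the wrist force passes 120 N, or if a joint passes its speed limit or range.

## Working session

There is one attempt and no reset: what is moved stays moved. The work goes in short steps, Python scripts to look and compute and a tool call to move; the robot and the scene stay as the last step left them, time stands still between calls to the robot, and variables do not carry over. Pictures are saved under pics/ and viewed, and the job is handed in when it is done.

Besides the shell and the picture viewer there is one more tool, called after "Call:" as name(argument=value, ...), one argument or row to a line, values as JSON. play_rows: Moves the arm, as the interface text tells. Its arguments: {"type":"object","properties":{"plan":{"type":"array"},"jaw":{"type":"number"}},"required":["plan"]}

```bash
mkdir -p pics; ls
python3 - <<'E'
from bench import bot
import cv2,json
s=bot.observe(); print(s)
for n in ["side","top","wrist"]:
    print(n,bot.camera_info(n))
    cv2.imwrite(f"pics/{n}0.png",bot.camera(n))
E
```

```text
pics
{'t': 0.0, 'qpos': array([ 1.10619541e+00,  4.87496721e-02,  9.75605202e-02,  1.62198034e+00,
       -1.74818475e-05,  1.44296618e+00]), 'qvel': array([-0.00103666, -0.00070792, -0.00033298, -0.00149895,  0.00076531,
        0.00084394]), 'effort': array([ 3.30539779e-04, -3.38783991e+01,  3.20014286e+01,  2.03558971e-02,
       -2.43964115e-05, -5.68705147e-06]), 'ee_pos': array([0.17323802, 0.49494801, 0.23269899]), 'eef_rot': array([-3.38006640e-04,  1.67590659e-01,  9.85855955e-01, -1.13745693e-03]), 'ft_force': array([0.2478827 , 0.04897095, 0.3577187 ]), 'moment': array([-0.00589403, -0.01374392,  0.00781808]), 'width': 1.000699982129024}
side {'vertical_fov': 54.20789076774292, 'cx': 317.8077008438737, 'cy': 242.5748920557626, 'world_to_cam': array([[-0.93762957, -0.34754785,  0.0078276 ,  0.51288611],
       [ 0.23496924, -0.61699427,  0.75107092, -0.15961431],
       [-0.2562035 ,  0.70606555,  0.66017513, -0.79635691],
       [ 0.        ,  0.        ,  0.        ,  1.        ]])}
top {'vertical_fov': 44.598765969453886, 'cx': 324.4925669347866, 'cy': 249.52337019806532, 'world_to_cam': array([[-0.02665518, -0.99949101, -0.01752767,  0.05126833],
       [ 0.9821916 , -0.02944792,  0.18555993, -0.55897819],
       [-0.18598164, -0.01226939,  0.98247661, -1.18696358],
       [ 0.        ,  0.        ,  0.        ,  1.        ]])}
wrist {'vertical_fov': 63.87550046825546, 'cx': 314.1530117116498, 'cy': 239.08998710300733, 'T_tool_cam': array([[ 2.80138316e-04,  9.45994865e-01,  3.24181487e-01,
         8.51620410e-02],
       [ 9.99998159e-01,  3.50388644e-04, -1.88660884e-03,
        -6.75359225e-04],
       [-1.89831179e-03,  3.24181418e-01, -9.45993026e-01,
        -1.40904490e-01],
       [ 0.00000000e+00,  0.00000000e+00,  0.00000000e+00,
         1.00000000e+00]])}
```

View pics/top0.png

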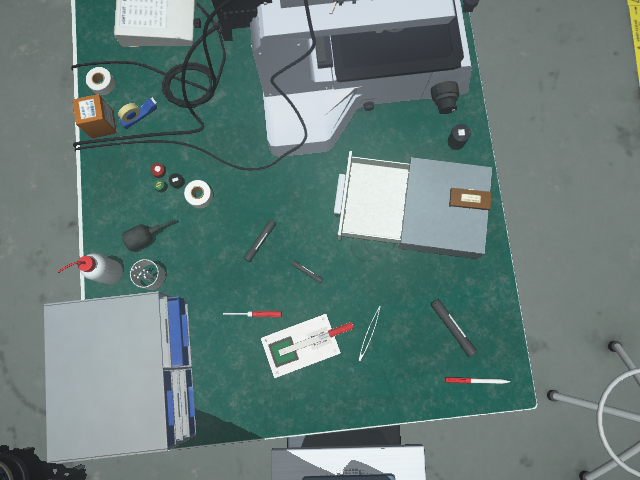

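View pics/side0.png

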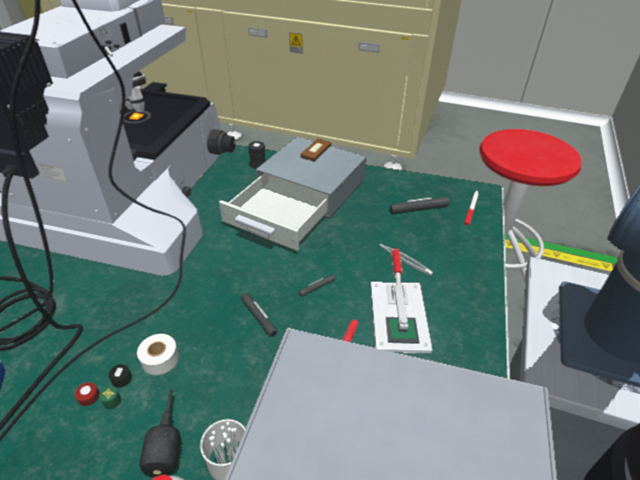

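View pics/wrist0.png

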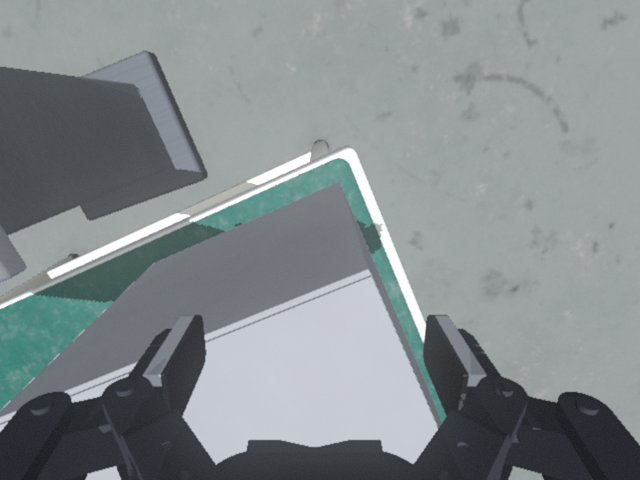

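Top view: three dark torches, at (260,241), (308,271, smallest) and (453,328, largest). The drawer is at about (375,198) and opens to the left, and the pull bar is at (341,194). I'll measure these next.

```bash
cat > h.py <<'E'
from bench import bot
import cv2,numpy as np
from scipy.spatial.transform import Rotation as R
def ray(n,u,v,pose=None):
    i=bot.camera_info(n); f=240/np.tan(np.radians(i["vertical_fov"]/2))
    d=np.array([(u-i["cx"])/f,-(v-i["cy"])/f,-1.])
    if n=="wrist":
        T=i["T_tool_cam"]; p,q=pose; Rw=R.from_quat(np.roll(q,-1)).as_matrix()
        return p+Rw@T[:3,3], Rw@T[:3,:3]@d
    W=i["world_to_cam"]; return -W[:3,:3].T@W[:3,3], W[:3,:3].T@d
def onz(n,u,v,z,pose=None):
    o,d=ray(n,u,v,pose); return o+d*(z-o[2])/d[2]
def proj(n,P):
    i=bot.camera_info(n); f=240/np.tan(np.radians(i["vertical_fov"]/2)); W=i["world_to_cam"]
    c=W[:3,:3]@np.array(P)+W[:3,3]; return i["cx"]+f*c[0]/-c[2], i["cy"]-f*c[1]/-c[2]
E
python3 - <<'E'
from h import *
im=cv2.imread("pics/top0.png")
np.set_printoptions(precision=4,suppress=True)
hsv=cv2.cvtColor(im,cv2.COLOR_BGR2HSV)
print(im[241,258],im[200,250],hsv[200,250])
m=((hsv[...,2]<95)&(hsv[...,1]<90)).astype(np.uint8)
for (a,b,c,d) in [(235,210,285,270),(288,255,330,288),(420,290,490,365)]:
    s=np.zeros_like(m); s[b:d,a:c]=m[b:d,a:c]
    cs,_=cv2.findContours(s,cv2.RETR_EXTERNAL,cv2.CHAIN_APPROX_NONE)
    k=max(cs,key=cv2.contourArea); k=cv2.convexHull(k); r=cv2.minAreaRect(k)
    bx=cv2.boxPoints(r); P=np.array([onz("top",*p,0.0085) for p in bx])
    print(r,"centre",P.mean(0)); e=np.linalg.norm(np.roll(P,-1,0)-P,axis=1); print(e)
    i=e[:2].argmax(); dd=P[i+1]-P[i]; print("axis ang",np.degrees(np.arctan2(dd[1],dd[0])))
cv2.imwrite("pics/drw.png",cv2.resize(im[140:270,320:510],None,fx=4,fy=4,interpolation=cv2.INTER_CUBIC))
s=cv2.imread("pics/side0.png"); cv2.imwrite("pics/drws.png",cv2.resize(s[130:260,210:380],None,fx=4.5,fy=4.5,interpolation=cv2.INTER_CUBIC))
E
```

```text
[103 101  93] [ 96 105  53] [ 85 126 105]
((259.7657165527344, 240.33731079101562), (8.031173706054688, 47.502567291259766), 34.777828216552734) centre [0.5937 0.178  0.0085]
[0.1053 0.0182 0.1051 0.018 ]
axis ang -35.00646973794915
((306.7055969238281, 271.1836242675781), (35.256553649902344, 5.827183723449707), 33.023868560791016) centre [0.5218 0.0762 0.0085]
[0.0128 0.0775 0.0127 0.0774]
axis ang -124.85248193360268
((453.3799743652344, 327.8399963378906), (66.59999084472656, 10.79999828338623), 53.13010025024414) centre [ 0.3909 -0.234   0.0085]
[0.0236 0.1387 0.0232 0.1384]
axis ang -146.17741123144532
```

View pics/drw.png

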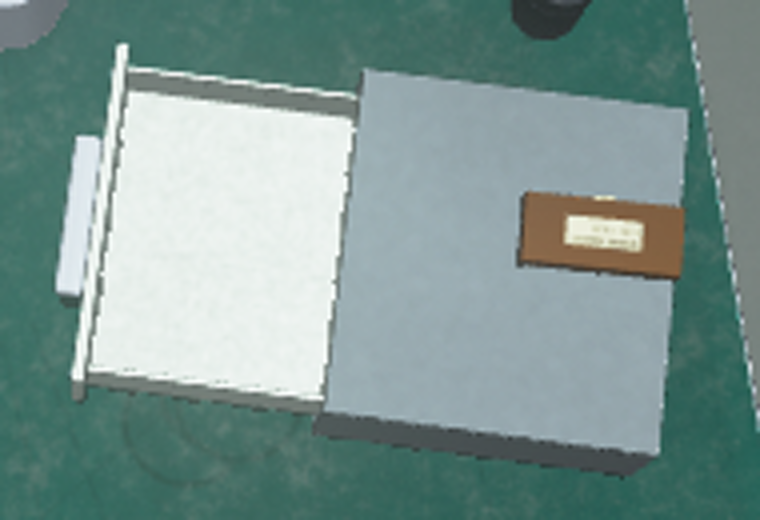

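View pics/drws.png

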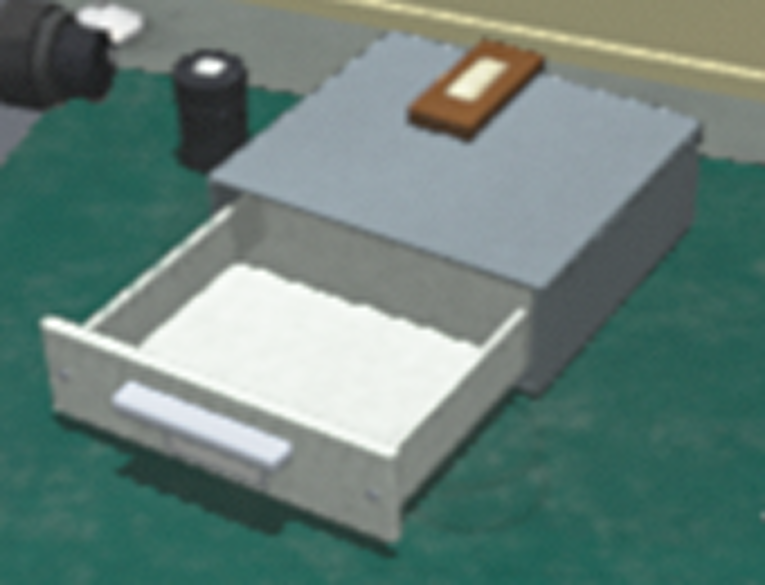

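The target is the torch at (260,241): it measures 105 x 18 mm, against 77 and 139 mm for the other two. Next is the drawer geometry.

Run:
```python
from h import *
np.set_printoptions(precision=4,suppress=True)
c=lambda x,y,z:onz("top",320+(x+.0)/4,140+y/4,z)
U=[c(363,69,.07),c(687,108,.07),c(657,455,.07),c(322,413,.07)]
print("unit top",np.array(U)); 
for i in range(4): print(np.linalg.norm(U[i]-U[(i+1)%4]))
ctr=np.mean(U,0); ux=(U[1]-U[0])+(U[2]-U[3]); uy=(U[0]-U[3])+(U[1]-U[2])
print("ctr",ctr,"ux ang",np.degrees(np.arctan2(ux[1],ux[0])),"uy ang",np.degrees(np.arctan2(uy[1],uy[0])))
A,B=c(117,45,.064),c(75,378,.064); print("panel outer",A,B,np.linalg.norm(A-B))
C,D=c(78,137,.051),c(57,293,.051); print("bar",C,D,np.linalg.norm(C-D))
a=np.arctan2(uy[1],uy[0])-np.pi/2; ex=np.array([np.cos(a),np.sin(a),0]);ey=np.array([-np.sin(a),np.cos(a),0])
print("ang from uy",np.degrees(a))
for P in (A,B,C,D): print((P-ctr)@ex,(P-ctr)@ey)
# side view check: pen
im=cv2.imread("pics/side0.png"); hsv=cv2.cvtColor(im,cv2.COLOR_BGR2HSV)
m=((hsv[...,2]<95)&(hsv[...,1]<90)).astype(np.uint8); s=np.zeros_like(m); s[285:340,235:280]=m[285:340,235:280]
cs,_=cv2.findContours(s,cv2.RETR_EXTERNAL,cv2.CHAIN_APPROX_NONE); k=cv2.convexHull(max(cs,key=cv2.contourArea)); r=cv2.minAreaRect(k); print(r)
P=np.array([onz("side",*p,.0085) for p in cv2.boxPoints(r)]); print("pen side",P.mean(0)); 
for p in (A,B,C,D,*U): print(proj("side",p))
# box top heights: grey box corners
for z in (0,.05,.1,.15): print(z,onz("top",192,440,z)[:2],onz("top",160,293,z)[:2])
print(onz("side",288,331,.1),onz("side",548,385,.1),onz("side",288,331,.15))
```

```text
unit top [[ 0.7529 -0.1553  0.07  ]
 [ 0.7254 -0.3265  0.07  ]
 [ 0.5381 -0.296   0.07  ]
 [ 0.5655 -0.1238  0.07  ]]
0.17337731475152526
0.18981386677239043
0.17442055023737932
0.1900334920230627
ctr [ 0.6455 -0.2254  0.07  ] ux ang -99.0839286140813 uy ang -9.382163677776868
panel outer [ 0.773  -0.0241  0.064 ] [0.5894 0.0044 0.064 ] 0.18581606952497115
bar [ 0.726  -0.0016  0.051 ] [0.6391 0.0124 0.051 ] 0.08800859246207182
ang from uy -99.38216367777687
-0.2193997519704004 0.09301215002194646
-0.21756088618578714 -0.09279482042409223
-0.23393363219431615 0.04294517192702818
-0.23358195146966193 -0.0450627178773692
((258.548095703125, 313.8443603515625), (51.62730407714844, 10.226980209350586), 52.69605255126953)
pen side [0.5931 0.1765 0.0085]
(np.float64(219.56590679823066), np.float64(201.46906080048342))
(np.float64(296.6106137259906), np.float64(229.9719488504315))
(np.float64(235.42246530974768), np.float64(217.76138966772126))
(np.float64(271.6800000986841), np.float64(231.7384590408086))
(np.float64(256.08793670553285), np.float64(168.77072929367154))
(np.float64(296.3838424205911), np.float64(136.11007227335568))
(np.float64(365.5973758189217), np.float64(156.20935474821258))
(np.float64(330.32095041900993), np.float64(193.78570063925397))
0 [0.1735 0.3237] [0.4841 0.3989]
0.05 [0.1796 0.3118] [0.478 0.384]
0.1 [0.1858 0.2999] [0.472  0.3691]
0.15 [0.1919 0.2879] [0.4659 0.3542]
[0.4976 0.2589 0.1   ] [0.1457 0.22   0.1   ] [0.4807 0.2942 0.15  ]
```

Call:
play_rows(
  plan=[
    {"dp": [0,0,-1],"delta_rot": [0,0,0]},
    {"dp": [0,0,-1],"delta_rot": [0,0,0]},
    {"dp": [-1,-0.32,0],"delta_rot": [0,0,0]},
    {"dp": [-1,-0.32,0],"delta_rot": [0,0,0]},
    {"dp": [-1,-0.32,0],"delta_rot": [0,0,0]},
    {"dp": [-1,-0.32,0],"delta_rot": [0,0,0]},
    {"dp": [-1,-0.32,0],"delta_rot": [0,0,0]},
    {"dp": [-1,-0.32,0],"delta_rot": [0,0,0]},
    {"dp": [-1,-0.32,0],"delta_rot": [0,0,0]},
    {"dp": [-1,-0.32,0],"delta_rot": [0,0,0]},
    {"dp": [-1,-0.32,0],"delta_rot": [0,0,0]},
    {"dp": [-1,-0.32,0],"delta_rot": [0,0,0]},
  ],
  jaw=0.6,
)

```text
t: 1.65
ee_pos: [0.5937, 0.1781, 0.3335]
eef_rot: [-0.0, 0.168, 0.986, 0.0]
ft_force: [0.3, 0.4, 0.7]
width: 0.6
```

Call:
play_rows(
  plan=[
    {"dp": [0,0,1],"delta_rot": [0,0,0.66]},
    {"dp": [0,0,1],"delta_rot": [0,0,0.66]},
    {"dp": [0,0,1],"delta_rot": [0,0,0.66]},
    {"dp": [0,0,0.8],"delta_rot": [0,0,0.64]},
    {"dp": [0,0,0],"delta_rot": [0,0,0]},
  ],
)

```text
t: 2.28
ee_pos: [0.5887, 0.1785, 0.1383]
eef_rot: [-0.005, 0.301, 0.954, -0.003]
ft_force: [0.5, -0.4, 0.4]
width: 0.602
```

Run:
```python
from h import *
np.set_printoptions(precision=4,suppress=True)
s=bot.observe(); pose=(s["ee_pos"],s["eef_rot"]); print(pose,s["qpos"])
im=bot.camera("wrist"); cv2.imwrite("pics/w1.png",im)
hsv=cv2.cvtColor(im,cv2.COLOR_BGR2HSV)
m=((hsv[...,2]<100)&(hsv[...,1]<90)).astype(np.uint8); cv2.imwrite("pics/m1.png",m*255)
```

```text
(array([0.5887, 0.1785, 0.1383]), array([-0.005 ,  0.3005,  0.9538, -0.0026])) [0.1854 0.2949 0.1886 1.4757 0.0001 0.7959]
```

View pics/w1.png

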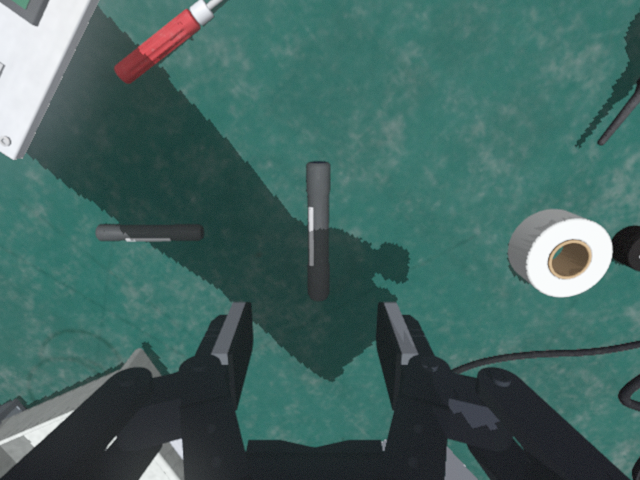

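The wrist view shows the pen light upright between the jaws, from (318,162) to (318,299). The screwdriver, label roll and small torch are all clear of the gripper.

Run:
```python
from h import *
np.set_printoptions(precision=4,suppress=True)
s=bot.observe(); pose=(np.array([0.5887,0.1785,0.1383]),np.array([-0.005 ,  0.3005,  0.9538, -0.0026])); print(s["ee_pos"],s["eef_rot"])
a=onz("wrist",318,162,.0085,pose);b=onz("wrist",318,299,.0085,pose);c=(a+b)/2
print(a,b,c,np.linalg.norm(a-b),np.degrees(np.arctan2(*(a-b)[1::-1])))
Rw=R.from_quat(np.roll(s["eef_rot"],-1)).as_matrix()
t=np.array([(c[0]+.5935)/2,(c[1]+.1775)/2,.028]); print("tool y yaw",np.degrees(np.arctan2(Rw[1,1],Rw[0,1])))
for tt in (c,t):print(tt,Rw.T@(np.array([tt[0],tt[1],.028])-s["ee_pos"])/.05)
```

```text
[0.5909 0.1789 0.1419] [-0.0022  0.3003  0.9538 -0.0012]
[0.5484 0.208  0.0085] [0.6355 0.1475 0.0085] [0.5919 0.1778 0.0085] 0.10607040303217176 145.22368242584554
tool y yaw 55.05108399969574
[0.5919 0.1778 0.0085] [-0.0387  0.0018  2.2777]
[0.5927 0.1776 0.028 ] [-0.0531  0.0085  2.2776]
```

Call:
play_rows(
  plan=[
    {"dp": [0,0,0.7],"delta_rot": [0,0,0]},
    {"dp": [0,0,0.7],"delta_rot": [0,0,0]},
    {"dp": [0,0,0.5],"delta_rot": [0,0,0]},
    {"dp": [0.02,0,0.28],"delta_rot": [0,0,0]},
    {"dp": [0,0,0.1],"delta_rot": [0,0,0]},
    {"dp": [0,0,0],"delta_rot": [0,0,0]},
    {"dp": [0,0,0],"delta_rot": [0,0,0]},
    {"dp": [0,0,0],"delta_rot": [0,0,0]},
  ],
)

```text
t: 3.32
ee_pos: [0.5925, 0.18, 0.031]
eef_rot: [0.001, 0.301, 0.954, 0.0]
ft_force: [-0.6, -0.2, 0.2]
width: 0.601
```

Call:
play_rows(
  plan=[
    {"dp": [0,0.03,0.06],"delta_rot": [0,0,0]},
    {"dp": [0,0,0],"delta_rot": [0,0,0]},
    {"dp": [0,0,0],"delta_rot": [0,0,0]},
  ],
)

```text
t: 3.7
ee_pos: [0.5925, 0.1811, 0.0267]
eef_rot: [-0.0, 0.301, 0.954, -0.0]
ft_force: [-0.4, -0.8, 0.8]
width: 0.598
```

Call:
play_rows(
  plan=[
    {"dp": [0,0,0],"delta_rot": [0,0,0]},
    {"dp": [0,0,0],"delta_rot": [0,0,0]},
    {"dp": [0,0,0],"delta_rot": [0,0,0]},
    {"dp": [0,0,0],"delta_rot": [0,0,0]},
    {"dp": [0,0,0],"delta_rot": [0,0,0]},
    {"dp": [0,0,0],"delta_rot": [0,0,0]},
    {"dp": [0,0,0],"delta_rot": [0,0,0]},
    {"dp": [0,0,0],"delta_rot": [0,0,0]},
  ],
  jaw=0,
)

```text
t: 4.7
ee_pos: [0.5926, 0.181, 0.0269]
eef_rot: [-0.0, 0.301, 0.954, -0.0]
ft_force: [-0.4, 0.8, -0.5]
width: 0.006
```

The jaws shut to 0.006, so the pen isn't gripped. I'll look.

Run:
```python
from h import *
s=bot.observe(); print(s["ee_pos"],s["eef_rot"],s["qpos"])
cv2.imwrite("pics/w2.png",bot.camera("wrist"));cv2.imwrite("pics/s2.png",bot.camera("side")[200:400,150:400].repeat(3,0).repeat(3,1))
```

```text
[0.5925684  0.18104568 0.02690458] [-3.60949330e-07  3.00843888e-01  9.53673401e-01 -6.31781171e-06] [ 1.88342942e-01  3.42519080e-01  2.35853544e-02  1.25186923e+00
 -1.07831885e-05  7.99497765e-01]
```

View pics/w2.png

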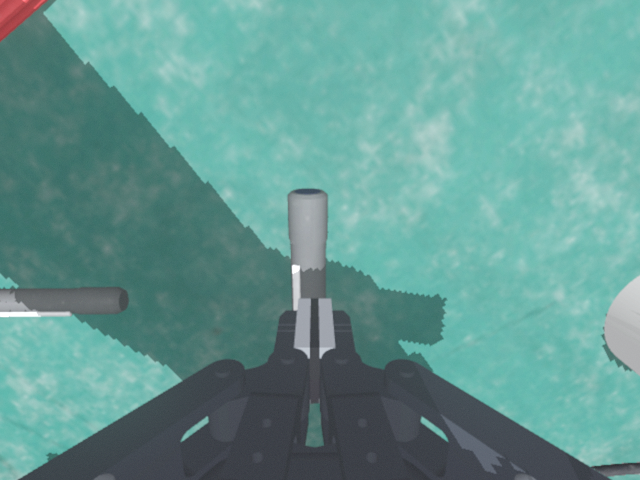

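View pics/s2.png

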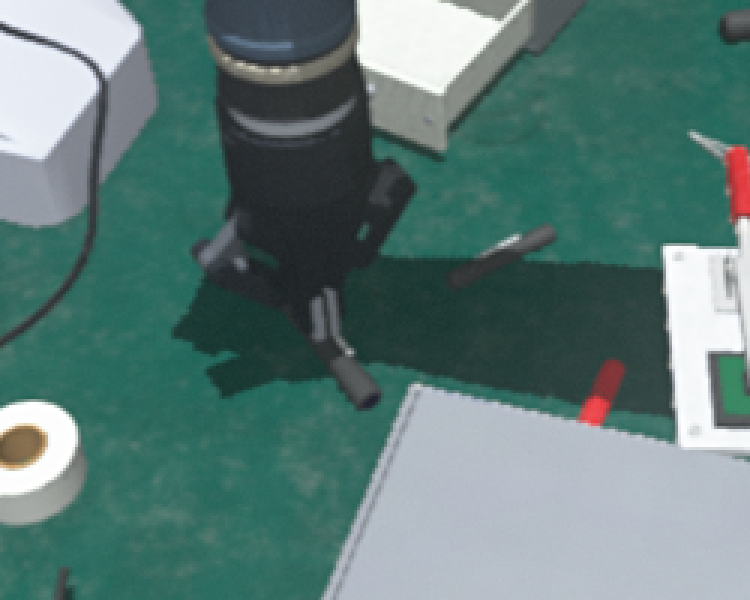

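Run:
```python
from h import *
np.set_printoptions(precision=4,suppress=True)
s=bot.observe(); pose=(s["ee_pos"],s["eef_rot"])
i=bot.camera_info("wrist"); T=np.linalg.inv(i["T_tool_cam"]); f=240/np.tan(np.radians(i["vertical_fov"]/2))
for x in (-.011,0,.011):
  for z in (.0,.006,.012,.025):
    c=T@np.array([x,0,z,1]); print(x,z,i["cx"]+f*c[0]/-c[2], i["cy"]-f*c[1]/-c[2])
for z in (.0085,.017,.025): print(z,onz("wrist",308,195,z,pose), "tip-plane", )
Rw=R.from_quat(np.roll(s["eef_rot"],-1)).as_matrix()
for z in (0,.012,.025): print("side tip",proj("side",s["ee_pos"]+Rw@[0,0,z]))
cv2.imwrite("pics/w3.png",cv2.resize(cv2.imread("pics/w2.png")[170:420,230:400],None,fx=2.4,fy=2.4,interpolation=cv2.INTER_CUBIC))
```

```text
-0.011 0.0 316.0582467906397 344.83140908808485
-0.011 0.006 315.9676035745499 336.90410186909264
-0.011 0.012 315.8828171284023 329.4890052340293
-0.011 0.025 315.71667746090077 314.9590686059965
0 0.0 316.1078147888688 322.2537930751596
0 0.006 316.0135428647428 314.9268341795064
0 0.012 315.92548814415505 308.08308590242007
0 0.025 315.7532963556358 294.7000753364802
0.011 0.0 316.15962743207155 298.65376877235633
0.011 0.006 316.061489989284 291.9890224161459
0.011 0.012 315.9699613537916 285.77309582829713
0.011 0.025 315.7913566770877 273.64362888426126
0.0085 [0.5497 0.207  0.0085] tip-plane
0.017 [0.5482 0.2081 0.017 ] tip-plane
0.025 [0.5468 0.2092 0.025 ] tip-plane
side tip (np.float64(256.2069365807774), np.float64(307.92618419634505))
side tip (np.float64(256.7548192747283), np.float64(312.501521087927))
side tip (np.float64(257.33639880101043), np.float64(317.3582582898264))
```

View pics/w3.png

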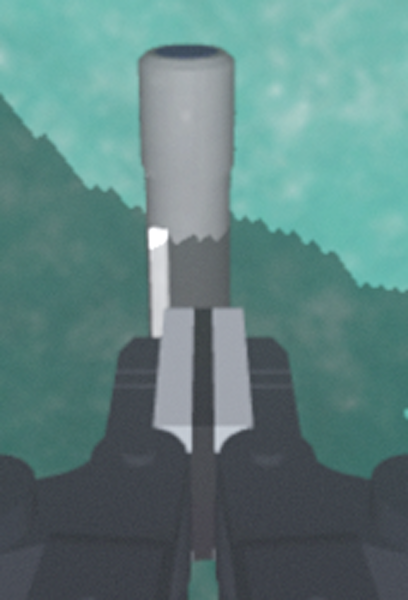

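Call:
play_rows(
  plan=[
    {"dp": [0,0,-0.4],"delta_rot": [0,0,0]},
    {"dp": [0,0,-0.4],"delta_rot": [0,0,0]},
    {"dp": [0,0,0],"delta_rot": [0,0,0]},
    {"dp": [0,0,0],"delta_rot": [0,0,0]},
  ],
)

```text
t: 5.3
ee_pos: [0.5923, 0.181, 0.0662]
eef_rot: [-0.0, 0.301, 0.954, -0.0]
ft_force: [1.1, 0.3, -0.2]
width: -0.002
```

Run:
```python
from h import *
s=bot.observe(); print(s["ee_pos"],s["width"])
cv2.imwrite("pics/w4.png",bot.camera("wrist"));cv2.imwrite("pics/s4.png",cv2.resize(bot.camera("side")[240:360,190:330],None,fx=5,fy=5,interpolation=cv2.INTER_CUBIC))
```

```text
[0.59226228 0.18100344 0.06622605] -0.002175665862637374
```

View pics/w4.png

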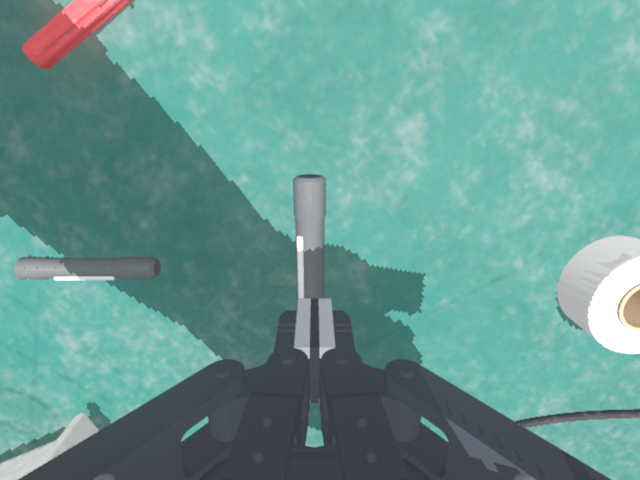

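View pics/s4.png

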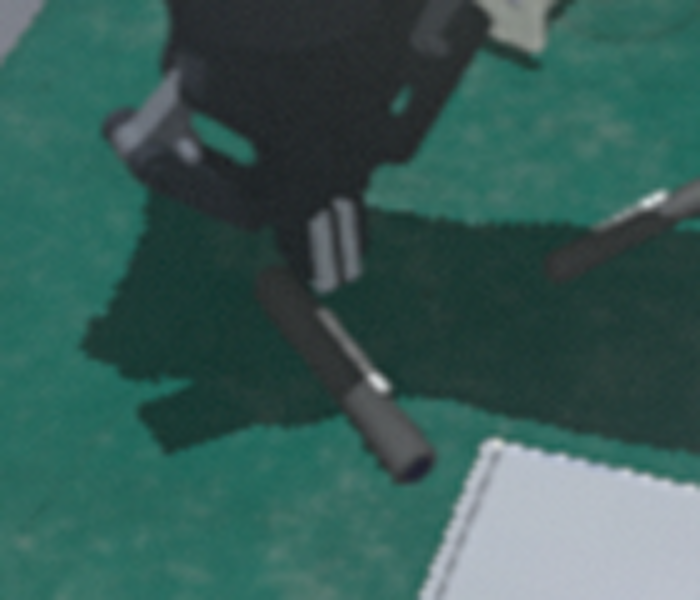

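Run:
```python
from h import *
np.set_printoptions(precision=4,suppress=True)
s=bot.observe();Rw=R.from_quat(np.roll(s["eef_rot"],-1)).as_matrix()
for x in (-.011,.011):
  for z in (-.012,0,.012,.025): print(x,z,"side",proj("side",s["ee_pos"]+Rw@[x,0,z]))
im=cv2.imread("pics/w4.png"); pose=(s["ee_pos"],s["eef_rot"])
print(onz("wrist",309,178,.0085,pose))
p=bot.camera("top"); cv2.imwrite("pics/t4.png",cv2.resize(p[180:300,200:340],None,fx=5,fy=5,interpolation=cv2.INTER_CUBIC))
```

```text
-0.011 -0.012 side (np.float64(251.07364575803905), np.float64(283.67694880293874))
-0.011 0 side (np.float64(251.70812676384946), np.float64(288.65587429300945))
-0.011 0.012 side (np.float64(252.32991533872206), np.float64(293.5351992160829))
-0.011 0.025 side (np.float64(252.98963356268672), np.float64(298.71216724425295))
0.011 -0.012 side (np.float64(257.580140790746), np.float64(291.78685807986176))
0.011 0 side (np.float64(258.15889295517724), np.float64(296.77001794579974))
0.011 0.012 side (np.float64(258.725865857605), np.float64(301.65175625468123))
0.011 0.025 side (np.float64(259.327206469236), np.float64(306.82940669955354))
[0.5483 0.2071 0.0085]
```

View pics/t4.png

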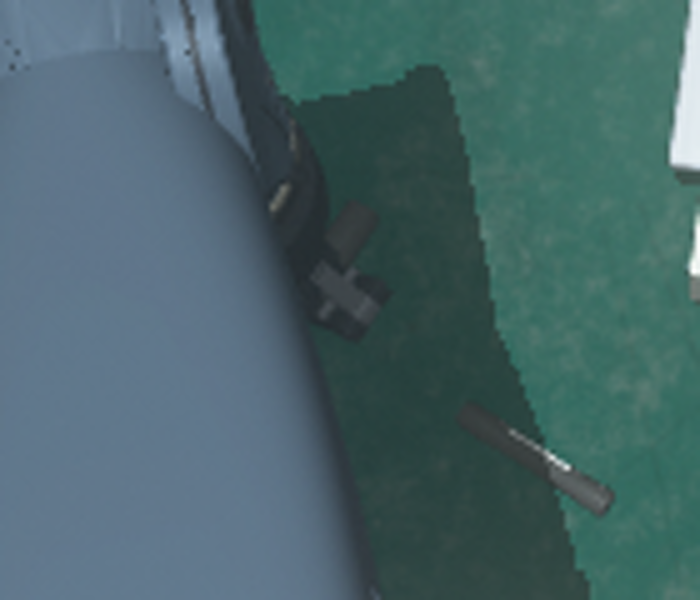

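Both views put the shut fingertips level with the TCP, not 25 mm ahead of it. That means the jaws closed just above the pen, which hasn't moved. I'll use the measured tip offset and regrasp lower.

Call:
play_rows(
  plan=[
    {"dp": [0,-0.06,0],"delta_rot": [0,0,0]},
    {"dp": [0,0,0],"delta_rot": [0,0,0]},
    {"dp": [0,0,0],"delta_rot": [0,0,0]},
    {"dp": [0,0,0],"delta_rot": [0,0,0]},
    {"dp": [0,0,0.4],"delta_rot": [0,0,0]},
    {"dp": [0,0,0.4],"delta_rot": [0,0,0]},
    {"dp": [0,0,0.2],"delta_rot": [0,0,0]},
    {"dp": [0,0,0.2],"delta_rot": [0,0,0]},
    {"dp": [0,0,0],"delta_rot": [0,0,0]},
    {"dp": [0,0,0],"delta_rot": [0,0,0]},
  ],
  jaw=0.6,
)

```text
t: 6.7
ee_pos: [0.5914, 0.1787, 0.0076]
eef_rot: [0.001, 0.301, 0.954, 0.0]
ft_force: [-0.8, 0.4, 0.7]
width: 0.603
```

Call:
play_rows(
  plan=[
    {"dp": [0,0,0.06],"delta_rot": [0,0,0]},
    {"dp": [0,0,0],"delta_rot": [0,0,0]},
    {"dp": [0,0,0],"delta_rot": [0,0,0]},
  ],
)

```text
t: 7.08
ee_pos: [0.5909, 0.1786, 0.0041]
eef_rot: [0.0, 0.301, 0.954, 0.0]
ft_force: [0.3, 0.1, -0.4]
width: 0.598
```

Call:
play_rows(
  plan=[
    {"dp": [0,0,0],"delta_rot": [0,0,0]},
    {"dp": [0,0,0],"delta_rot": [0,0,0]},
    {"dp": [0,0,0],"delta_rot": [0,0,0]},
    {"dp": [0,0,0],"delta_rot": [0,0,0]},
    {"dp": [0,0,0],"delta_rot": [0,0,0]},
    {"dp": [0,0,0],"delta_rot": [0,0,0]},
  ],
  jaw=0,
)

```text
t: 7.82
ee_pos: [0.5911, 0.1786, 0.0042]
eef_rot: [0.0, 0.301, 0.954, 0.0]
ft_force: [0.6, 0.1, 1.8]
width: 0.171
```

Call:
play_rows(
  plan=[
    {"dp": [0,0,-0.5],"delta_rot": [0,0,0]},
    {"dp": [0,0,-0.8],"delta_rot": [0,0,0]},
    {"dp": [0,0,-0.8],"delta_rot": [0,0,0]},
    {"dp": [0,0,-0.5],"delta_rot": [0,0,0]},
    {"dp": [0,0,0],"delta_rot": [0,0,0]},
    {"dp": [0,0,0],"delta_rot": [0,0,0]},
  ],
)

```text
t: 8.57
ee_pos: [0.59, 0.1784, 0.1321]
eef_rot: [-0.001, 0.301, 0.954, -0.001]
ft_force: [-0.2, -0.6, -1.5]
width: 0.17
```

Run:
```python
from h import *
np.set_printoptions(precision=4,suppress=True)
s=bot.observe(); print(s["ee_pos"],s["width"])
cv2.imwrite("pics/w5.png",bot.camera("wrist"))
Rw=R.from_quat(np.roll(s["eef_rot"],-1)).as_matrix()
a=np.radians(-99.2); ex=np.array([np.cos(a),np.sin(a),0]); ctr=np.array([.6455,-.2254,0])
for ux in (-.149,-.145):
  g=ctr+ux*ex; g[2]=s["ee_pos"][2]; print(g,Rw.T@(g-s["ee_pos"])/.05, "turn units",-(80.8-np.degrees(np.arctan2(Rw[1,1],Rw[0,1])))/6)
```

```text
[0.59   0.1784 0.1321] 0.16998612072753103
[ 0.6693 -0.0783  0.1321] [-4.2457 -3.2946 -0.0015] turn units -4.303300425868549
[ 0.6687 -0.0823  0.1321] [-4.2805 -3.3667 -0.0014] turn units -4.303300425868549
```

View pics/w5.png

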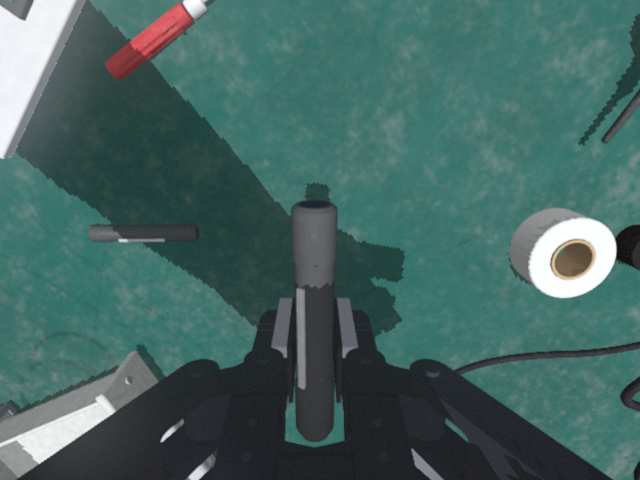

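The pen light is held level between the pads, spanning rows 203 to 440. Next I carry it over the drawer.

Call:
play_rows(
  plan=[
    {"dp": [-0.71,-0.55,0],"delta_rot": [0,0,0]},
    {"dp": [-0.71,-0.55,0],"delta_rot": [0,0,0]},
    {"dp": [-0.71,-0.55,0],"delta_rot": [0,0,0]},
    {"dp": [-0.71,-0.55,0],"delta_rot": [0,0,0]},
    {"dp": [-0.71,-0.55,0],"delta_rot": [0,0,0]},
    {"dp": [-0.71,-0.55,0],"delta_rot": [0,0,0]},
    {"dp": [0,0,0],"delta_rot": [0,0,-0.9]},
    {"dp": [0,0,0],"delta_rot": [0,0,-0.9]},
    {"dp": [0,0,0],"delta_rot": [0,0,-0.9]},
    {"dp": [0,0,0],"delta_rot": [0,0,-0.9]},
    {"dp": [0,0,0],"delta_rot": [0,0,-0.7]},
    {"dp": [0,0,0],"delta_rot": [0,0,0]},
  ],
)

```text
t: 10.12
ee_pos: [0.6694, -0.0785, 0.1314]
eef_rot: [-0.002, 0.081, 0.997, 0.0]
ft_force: [0.6, -0.0, 0.3]
width: 0.172
```

Run:
```python
from h import *
np.set_printoptions(precision=4,suppress=True)
s=bot.observe(); print(s["ee_pos"],s["eef_rot"],s["width"])
cv2.imwrite("pics/w6.png",bot.camera("wrist"))
cv2.imwrite("pics/s6.png",cv2.resize(bot.camera("side")[90:270,190:390],None,fx=3.3,fy=3.3,interpolation=cv2.INTER_CUBIC))
```

```text
[ 0.6694 -0.0785  0.1314] [-0.002   0.0808  0.9967  0.0003] 0.17173793064383483
```

View pics/w6.png

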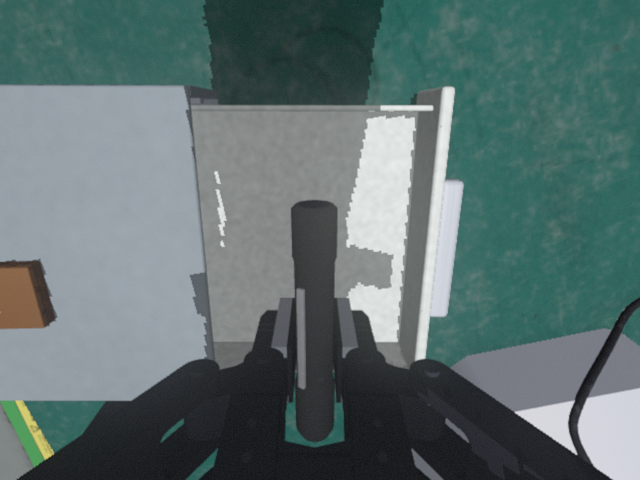

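View pics/s6.png

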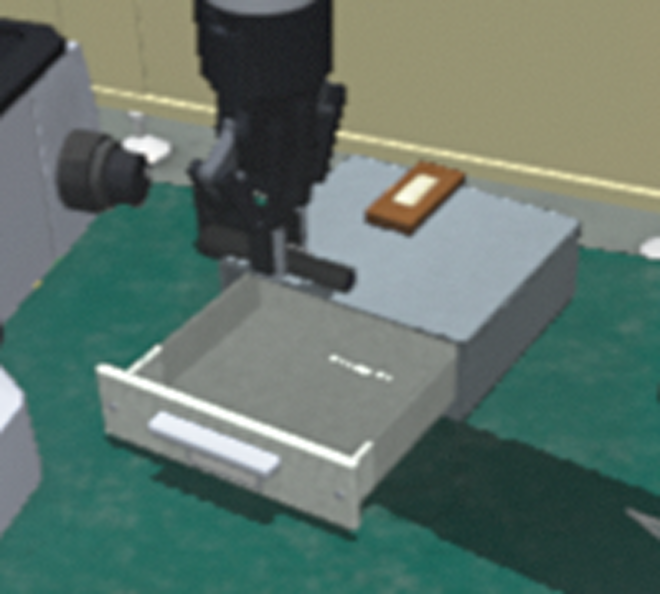

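Call:
play_rows(
  plan=[
    {"dp": [0,0,0.5],"delta_rot": [0,0,0]},
    {"dp": [0,0,0.5],"delta_rot": [0,0,0]},
    {"dp": [0,0,0.5],"delta_rot": [0,0,0]},
    {"dp": [0,0,0.3],"delta_rot": [0,0,0]},
    {"dp": [0,0,0.2],"delta_rot": [0,0,0]},
    {"dp": [0,0,0.04],"delta_rot": [0,0,0]},
    {"dp": [0,0,0],"delta_rot": [0,0,0]},
    {"dp": [0,0,0],"delta_rot": [0,0,0]},
  ],
)

```text
t: 11.22
ee_pos: [0.6715, -0.079, 0.0332]
eef_rot: [0.001, 0.08, 0.997, -0.0]
ft_force: [-0.5, 0.2, -0.8]
width: 0.17
```

Run:
```python
from h import *
s=bot.observe(); print(s["ee_pos"],s["ft_force"],s["width"])
cv2.imwrite("pics/s7.png",cv2.resize(bot.camera("side")[90:270,190:390],None,fx=3.3,fy=3.3,interpolation=cv2.INTER_CUBIC))
```

```text
[ 0.67147346 -0.07895747  0.03321469] [-0.46850557  0.20757098 -0.75447976] 0.17045846621123772
```

View pics/s7.png

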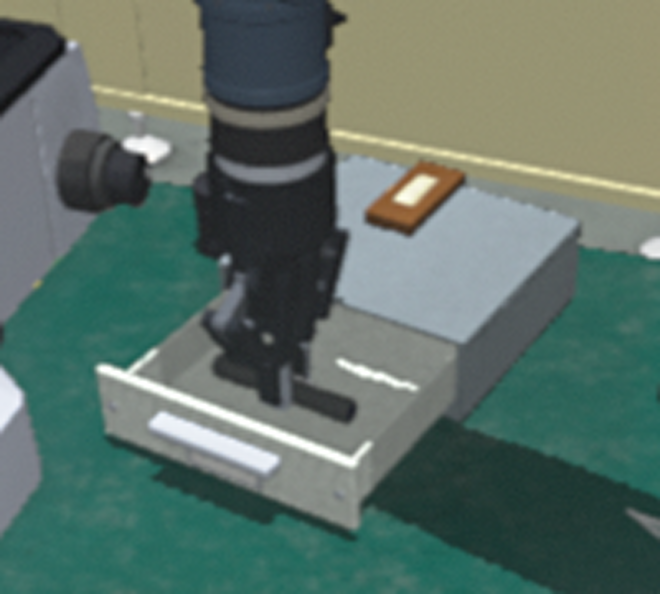

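The pen is inside the drawer, just above the floor. I'll lower it slightly further and release.

Call:
play_rows(
  plan=[
    {"dp": [0,0,0.06],"delta_rot": [0,0,0]},
    {"dp": [0,0,0],"delta_rot": [0,0,0]},
    {"dp": [0,0,0],"delta_rot": [0,0,0]},
    {"dp": [0,0,0],"delta_rot": [0,0,0]},
  ],
)

```text
t: 11.78
ee_pos: [0.6706, -0.0788, 0.0289]
eef_rot: [0.0, 0.08, 0.997, -0.0]
ft_force: [0.1, -0.3, -1.1]
width: 0.174
```

Call:
play_rows(
  plan=[
    {"dp": [0,0,0.06],"delta_rot": [0,0,0]},
    {"dp": [0,0,0],"delta_rot": [0,0,0]},
    {"dp": [0,0,0],"delta_rot": [0,0,0]},
    {"dp": [0,0,0],"delta_rot": [0,0,0]},
  ],
)

```text
t: 12.28
ee_pos: [0.6706, -0.0788, 0.0259]
eef_rot: [0.0, 0.08, 0.997, -0.0]
ft_force: [-0.3, 0.3, -0.3]
width: 0.172
```

Call:
play_rows(
  plan=[
    {"dp": [0,0,0],"delta_rot": [0,0,0]},
    {"dp": [0,0,0],"delta_rot": [0,0,0]},
    {"dp": [0,0,0],"delta_rot": [0,0,0]},
    {"dp": [0,0,0],"delta_rot": [0,0,0]},
    {"dp": [0,0,0],"delta_rot": [0,0,0]},
  ],
  jaw=0.5,
)

```text
t: 12.9
ee_pos: [0.6706, -0.0788, 0.0259]
eef_rot: [-0.0, 0.08, 0.997, -0.0]
ft_force: [-0.2, -0.6, -0.5]
width: 0.499
```

Call:
play_rows(
  plan=[
    {"dp": [0,0,-0.4],"delta_rot": [0,0,0]},
    {"dp": [0,0,-0.6],"delta_rot": [0,0,0]},
    {"dp": [0,0,-0.6],"delta_rot": [0,0,0]},
    {"dp": [0,0,-0.6],"delta_rot": [0,0,0]},
    {"dp": [0,0,0],"delta_rot": [0,0,0]},
    {"dp": [0,0,0],"delta_rot": [0,0,0]},
  ],
)

```text
t: 13.65
ee_pos: [0.6707, -0.0788, 0.1363]
eef_rot: [0.0, 0.08, 0.997, -0.0]
ft_force: [-0.9, 0.6, -0.9]
width: 0.499
```

Run:
```python
from h import *
s=bot.observe(); print(s["t"],s["ee_pos"],s["eef_rot"],s["ft_force"],s["width"])
cv2.imwrite("pics/w8.png",bot.camera("wrist"))
cv2.imwrite("pics/s8.png",cv2.resize(bot.camera("side")[90:270,190:390],None,fx=3.3,fy=3.3,interpolation=cv2.INTER_CUBIC))
```

```text
13.65 [ 0.67067359 -0.07876651  0.13625281] [ 2.48475213e-04  8.03424736e-02  9.96767286e-01 -5.64144237e-05] [-0.87674305  0.56235741 -0.85711672] 0.49893036389307277
```

View pics/s8.png

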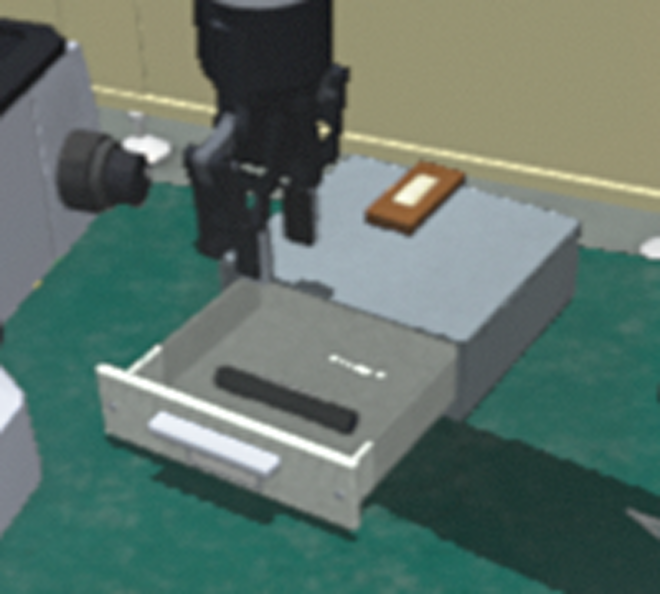

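View pics/w8.png

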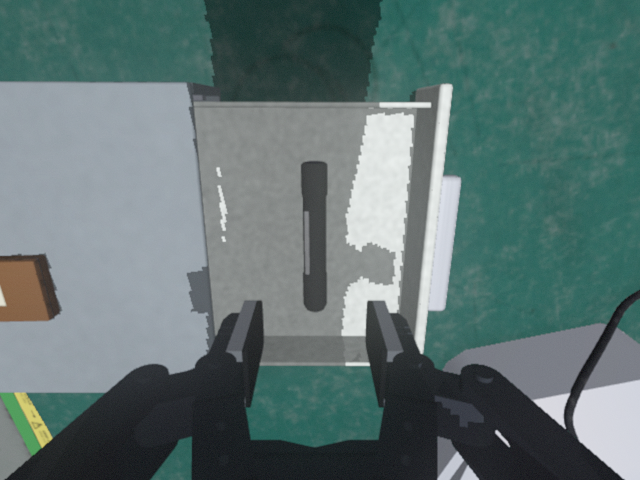

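Run:
```python
from h import *
np.set_printoptions(precision=4,suppress=True)
s=bot.observe(); pose=(s["ee_pos"],s["eef_rot"])
a=np.radians(-99.2); ex=np.array([np.cos(a),np.sin(a),0]);ey=np.array([-np.sin(a),np.cos(a),0]); ctr=np.array([.6455,-.2254,0])
def U(P): return (P-ctr)@ex,(P-ctr)@ey
for p,z in [((460,178),.051),((446,310),.051),((192,84),.07),((452,86),.064)]:
    P=onz("wrist",*p,z,pose); print(p,P,U(P))
P=(onz("wrist",314,163,.0285,pose)+onz("wrist",315,310,.0285,pose))/2; print("pen",P,U(P))
for p,z in [((480,360),.1),((480,360),.0),((448,378),.1),((448,378),.05),((610,335),.1)]: P=onz("wrist",*p,z,pose); print("mic",z,P,U(P))
for p in [(272,152),(300,154),(328,150),(345,125),(362,100)]: print(p,onz("top",*p,0.),U(onz("top",*p,0.)))
for p in [(160,275),(200,232),(190,190)]: print("side",p,onz("side",*p,0.))
Rw=R.from_quat(np.roll(s["eef_rot"],-1)).as_matrix()
g=ctr-.269*ex; g[2]=.136; print("start",g,Rw.T@(g-s["ee_pos"])/.05, np.hypot(*g[:2]))
```

```text
(460, 178) [0.6378 0.0131 0.051 ] (np.float64(-0.23418564515591644), np.float64(-0.04576651034676617))
(446, 310) [0.7239 0.0006 0.051 ] (np.float64(-0.2355854007272685), np.float64(0.04121769557369774))
(192, 84) [ 0.5651 -0.1229  0.07  ] (np.float64(-0.08832198635520339), np.float64(-0.09577547880695028))
(452, 86) [0.5866 0.0064 0.064 ] (np.float64(-0.2193736498275487), np.float64(-0.09516536438008964))
pen [ 0.6705 -0.0783  0.0285] (np.float64(-0.14919264381959152), np.float64(0.001115864701147853))
mic 0.1 [0.7272 0.0027 0.1   ] (np.float64(-0.23828123051125227), np.float64(0.04421787545115766))
mic 0.0 [0.8078 0.0415 0.    ] (np.float64(-0.28946111341018965), np.float64(0.11752015442058039))
mic 0.1 [ 0.7362 -0.0149  0.1   ] (np.float64(-0.22231000882432328), np.float64(0.055885425508570744))
mic 0.05 [ 0.779  -0.0005  0.05  ] (np.float64(-0.24334987279852122), np.float64(0.09586055972258191))
mic 0.1 [0.7226 0.0708 0.1   ] (np.float64(-0.3046904202784823), np.float64(0.028737226567463234))
(272, 152) [0.8006 0.15   0.    ] (np.float64(-0.3953624397932897), np.float64(0.0930658391131986))
(300, 154) [0.7937 0.0861 0.    ] (np.float64(-0.33113954531055073), np.float64(0.09646172388602063))
(328, 150) [0.8011 0.0219 0.    ] (np.float64(-0.26901868045227495), np.float64(0.11409687500084562))
(345, 125) [ 0.8603 -0.0189  0.    ] (np.float64(-0.23822030499881014), np.float64(0.17902873466540695))
(362, 100) [ 0.9204 -0.0603  0.    ] (np.float64(-0.20693385714116722), np.float64(0.24498959174907287))
side (160, 275) [0.813  0.1515 0.    ]
side (200, 232) [0.8087 0.0129 0.    ]
side (190, 190) [ 0.9116 -0.1132  0.    ]
start [0.6885 0.0401 0.136 ] [ 0.0097  2.4037 -0.0321] 0.68967710732567
```

Run:
```python
import cv2
im=cv2.imread("pics/top0.png"); cv2.imwrite("pics/mic.png",cv2.resize(im[80:220,240:420],None,fx=4,fy=4,interpolation=cv2.INTER_CUBIC))
```

```text
(no output)
```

View pics/mic.png

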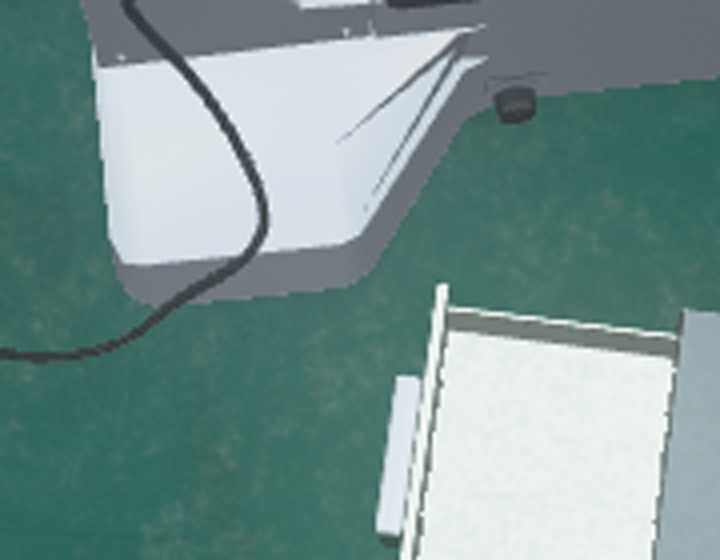

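The pen lies flat on the drawer floor at unit (-0.149, 0.001). The wrist view puts the pull face at unit x = -0.235, which agrees with the top view. Next I move in front of the pull with the jaws shut; the microscope base is about 60 mm away.

Call:
play_rows(
  plan=[
    {"dp": [0.05,0.6,0],"delta_rot": [0,0,0]},
    {"dp": [0.05,0.6,0],"delta_rot": [0,0,0]},
    {"dp": [0.05,0.6,0],"delta_rot": [0,0,0]},
    {"dp": [0.05,0.6,0],"delta_rot": [0,0,0]},
    {"dp": [0,0,0],"delta_rot": [0,0,0]},
    {"dp": [0,0,0],"delta_rot": [0,0,0]},
  ],
  jaw=0,
)

```text
t: 14.5
ee_pos: [0.6793, 0.0408, 0.1346]
eef_rot: [-0.001, 0.08, 0.997, -0.0]
ft_force: [-0.4, 0.1, 0.3]
width: -0.004
```

Call:
play_rows(
  plan=[
    {"dp": [0,0,0.5],"delta_rot": [0,0,0]},
    {"dp": [0,0,0.5],"delta_rot": [0,0,0]},
    {"dp": [0,0,0.5],"delta_rot": [0,0,0]},
    {"dp": [0,0,0.4],"delta_rot": [0,0,0]},
    {"dp": [0,0,0.2],"delta_rot": [0,0,0]},
    {"dp": [0,0,0],"delta_rot": [0,0,0]},
    {"dp": [0,0,0],"delta_rot": [0,0,0]},
    {"dp": [0,0,0],"delta_rot": [0,0,0]},
  ],
)

```text
t: 15.5
ee_pos: [0.681, 0.0413, 0.0325]
eef_rot: [0.001, 0.08, 0.997, 0.0]
ft_force: [0.6, -0.5, 0.4]
width: 0.003
```

Run:
```python
from h import *
s=bot.observe(); print(s["t"],s["ee_pos"],s["eef_rot"],s["ft_force"],s["width"])
cv2.imwrite("pics/w9.png",bot.camera("wrist"))
cv2.imwrite("pics/s9.png",cv2.resize(bot.camera("side")[90:270,190:390],None,fx=3.3,fy=3.3,interpolation=cv2.INTER_CUBIC))
```

```text
15.5 [0.68101359 0.04128941 0.03246818] [1.28665548e-03 8.03086283e-02 9.96769214e-01 5.46424385e-05] [ 0.56678718 -0.49831266  0.36253363] 0.0033407200591751758
```

View pics/s9.png

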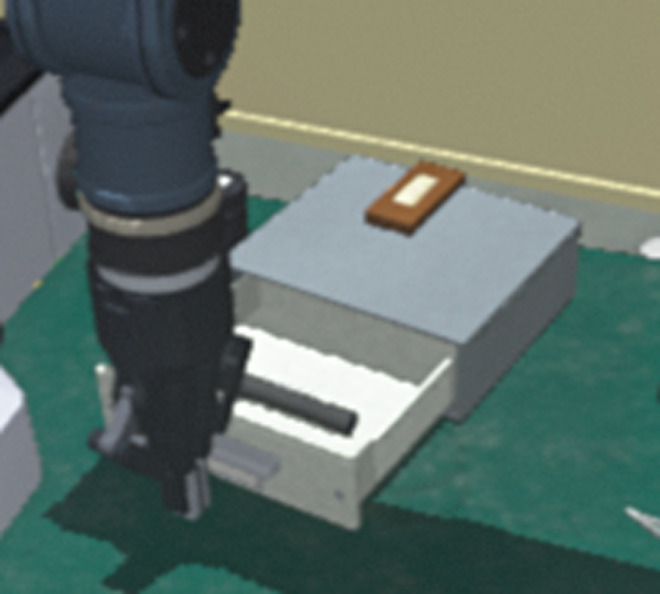

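View pics/w9.png

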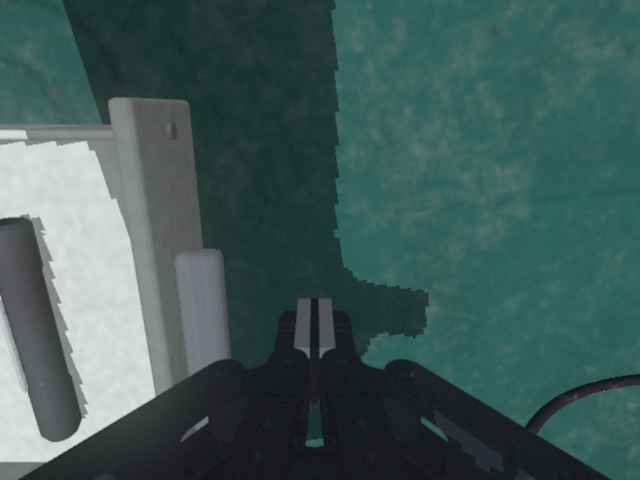

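The jaw linkage sticks out sideways above the bar, so I'll back off and turn 90° to push with the narrow side of the fingers.

Call:
play_rows(
  plan=[
    {"dp": [0,0.4,0],"delta_rot": [0,0,0]},
    {"dp": [0,0,0],"delta_rot": [0,0,0]},
    {"dp": [0,0,0],"delta_rot": [0,0,-1]},
    {"dp": [0,0,0],"delta_rot": [0,0,-1]},
    {"dp": [0,0,0],"delta_rot": [0,0,-1]},
    {"dp": [0,0,0],"delta_rot": [0,0,-1]},
    {"dp": [0,0,0],"delta_rot": [0,0,-1]},
    {"dp": [0,0,0],"delta_rot": [0,0,-1]},
    {"dp": [0,0,0],"delta_rot": [0,0,-1]},
    {"dp": [0,0,0],"delta_rot": [0,0,-1]},
    {"dp": [0,0,0],"delta_rot": [0,0,-1]},
    {"dp": [0,0,0],"delta_rot": [0,0,-1]},
  ],
)

```text
t: 17.1
ee_pos: [0.6831, 0.0614, 0.0308]
eef_rot: [-0.0, -0.431, 0.903, -0.0]
ft_force: [0.3, -0.1, 1.0]
width: 0.001
```

Call:
play_rows(
  plan=[
    {"dp": [0,0,0],"delta_rot": [0,0,-1]},
    {"dp": [0,0,0],"delta_rot": [0,0,-1]},
    {"dp": [0,0,0],"delta_rot": [0,0,-1]},
    {"dp": [0,0,0],"delta_rot": [0,0,-1]},
    {"dp": [0,0,0],"delta_rot": [0,0,-1]},
    {"dp": [0,0,0],"delta_rot": [0,0,0]},
    {"dp": [0,0,0],"delta_rot": [0,0,0]},
    {"dp": [0,0,0],"delta_rot": [0,0,0]},
  ],
)

```text
t: 18.1
ee_pos: [0.6832, 0.0611, 0.0309]
eef_rot: [-0.0, -0.648, 0.762, 0.0]
ft_force: [-0.2, 0.5, -0.6]
width: 0.0
```

Run:
```python
from h import *
np.set_printoptions(precision=4,suppress=True)
s=bot.observe(); print(s["t"],s["ee_pos"],s["eef_rot"],s["ft_force"],s["qpos"])
cv2.imwrite("pics/w10.png",bot.camera("wrist"))
Rw=R.from_quat(np.roll(s["eef_rot"],-1)).as_matrix()
a=np.radians(-99.2); ex=np.array([np.cos(a),np.sin(a),0]);ey=np.array([-np.sin(a),np.cos(a),0]); ctr=np.array([.6455,-.2254,0])
d=s["ee_pos"]-ctr; print("unit",d@ex,d@ey,"toolx yaw",np.degrees(np.arctan2(Rw[1,0],Rw[0,0])))
```

```text
18.1 [0.6832 0.0611 0.0309] [-0.     -0.6477  0.7619  0.    ] [-0.2356  0.4717 -0.6182] [-0.0085  0.5097  0.2536  1.3148 -0.     -1.4177]
unit -0.2888483002580368 -0.008635786997790409 toolx yaw -99.25738513637916
```

View pics/w10.png

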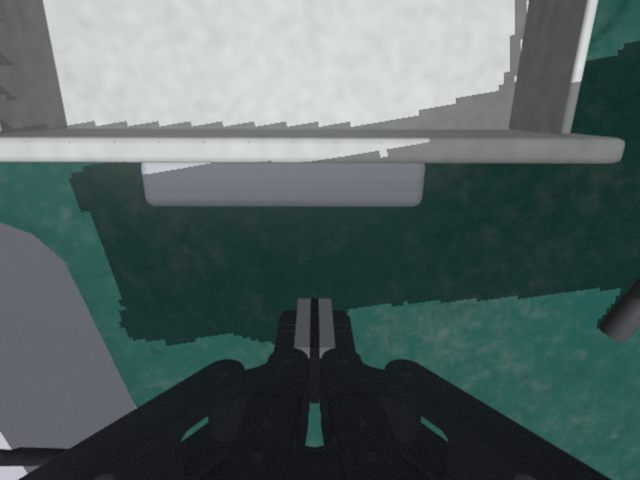

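Call:
play_rows(
  plan=[
    {"dp": [0.28,0,0],"delta_rot": [0,0,0]},
    {"dp": [0.28,0,0],"delta_rot": [0,0,0]},
    {"dp": [0.2,0,0],"delta_rot": [0,0,0]},
    {"dp": [0.2,0,0],"delta_rot": [0,0,0]},
    {"dp": [0.2,0,0],"delta_rot": [0,0,0]},
    {"dp": [0.2,0,0],"delta_rot": [0,0,0]},
    {"dp": [0.2,0,0],"delta_rot": [0,0,0]},
    {"dp": [0.2,0,0],"delta_rot": [0,0,0]},
    {"dp": [0.2,0,0],"delta_rot": [0,0,0]},
    {"dp": [0.2,0,0],"delta_rot": [0,0,0]},
    {"dp": [0,0,0],"delta_rot": [0,0,0]},
    {"dp": [0,0,0],"delta_rot": [0,0,0]},
  ],
)

```text
t: 19.65
ee_pos: [0.666, -0.0458, 0.0309]
eef_rot: [-0.0, -0.648, 0.762, -0.0]
ft_force: [-0.0, -0.8, 0.0]
width: -0.003
```

```bash
cat > st.py <<'E'
from h import *
import sys
np.set_printoptions(precision=4,suppress=True)
s=bot.observe(); print(s["t"],s["ee_pos"],s["ft_force"])
k=sys.argv[1]; pose=(s["ee_pos"],s["eef_rot"])
cv2.imwrite(f"pics/w{k}.png",bot.camera("wrist"))
cv2.imwrite(f"pics/s{k}.png",cv2.resize(bot.camera("side")[90:270,190:390],None,fx=3.3,fy=3.3,interpolation=cv2.INTER_CUBIC))
a=np.radians(-99.2); ex=np.array([np.cos(a),np.sin(a),0]);ey=np.array([-np.sin(a),np.cos(a),0]); ctr=np.array([.6455,-.2254,0])
d=s["ee_pos"]-ctr; print("unit",d@ex,d@ey)
E
python3 st.py 11
```

```text
19.65 [ 0.666  -0.0458  0.0309] [-0.0412 -0.7966  0.0413]
unit -0.18054695070469226 -0.008499501560000115
```

View pics/w11.png

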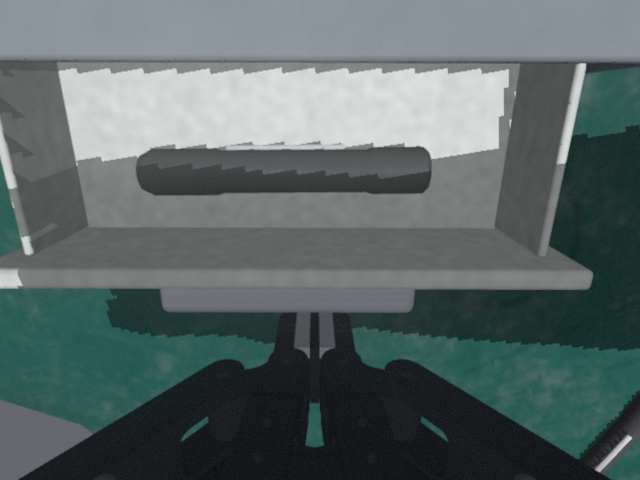

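View pics/s11.png

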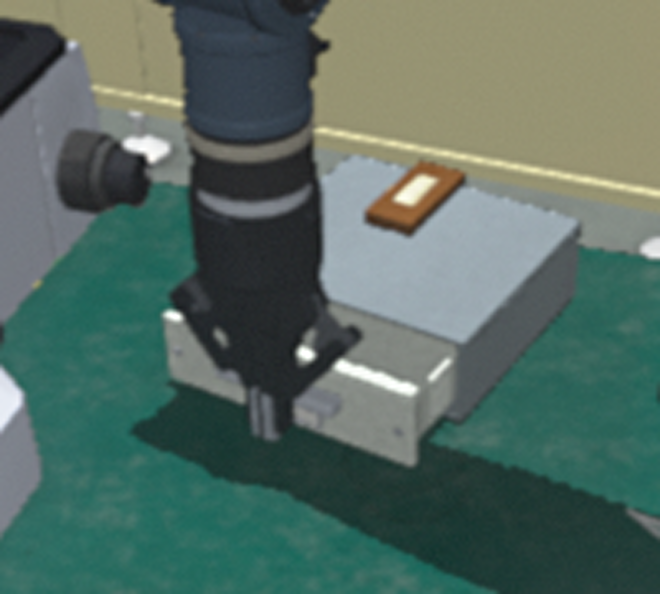

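The drawer is sliding in; the pen lies at about row 170, parallel to the front and inside. I'll keep pushing, more slowly.

Call:
play_rows(
  plan=[
    {"dp": [0.16,0,0],"delta_rot": [0,0,0]},
    {"dp": [0.16,0,0],"delta_rot": [0,0,0]},
    {"dp": [0.16,0,0],"delta_rot": [0,0,0]},
    {"dp": [0.16,0,0],"delta_rot": [0,0,0]},
    {"dp": [0.1,0,0],"delta_rot": [0,0,0]},
    {"dp": [0.08,0,0],"delta_rot": [0,0,0]},
    {"dp": [0.08,0,0],"delta_rot": [0,0,0]},
    {"dp": [0.08,0,0],"delta_rot": [0,0,0]},
    {"dp": [0,0,0],"delta_rot": [0,0,0]},
  ],
)

```text
t: 20.88
ee_pos: [0.658, -0.0934, 0.0309]
eef_rot: [0.0, -0.648, 0.761, 0.0]
ft_force: [0.2, 2.8, 0.3]
width: -0.001
```

```bash
python3 st.py 12
```

```text
20.875 [ 0.658  -0.0934  0.0309] [0.2204 2.7953 0.2963]
unit -0.1322792358876083 -0.008767711867071924
```

View pics/w12.png

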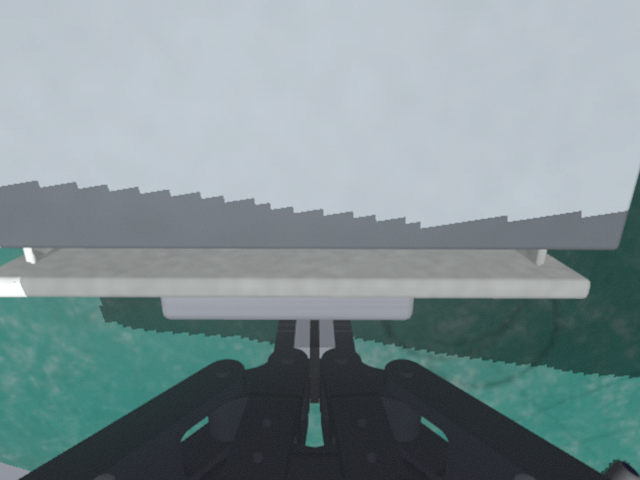

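The catch is resisting at 2.8 N, about 18 mm open. I'll push on in small steps.

Call:
play_rows(
  plan=[
    {"dp": [0.06,0,0],"delta_rot": [0,0,0]},
    {"dp": [0.06,0,0],"delta_rot": [0,0,0]},
    {"dp": [0.06,0,0],"delta_rot": [0,0,0]},
    {"dp": [0.06,0,0],"delta_rot": [0,0,0]},
    {"dp": [0.04,0,0],"delta_rot": [0,0,0]},
    {"dp": [0,0,0],"delta_rot": [0,0,0]},
  ],
)

```text
t: 21.72
ee_pos: [0.6561, -0.105, 0.031]
eef_rot: [0.002, -0.649, 0.761, 0.002]
ft_force: [0.8, 7.8, 0.8]
width: 0.001
```

```bash
python3 st.py 13
```

```text
21.725 [ 0.6561 -0.105   0.031 ] [0.7721 7.8293 0.8211]
unit -0.12057784271532128 -0.00876479385615516
```

View pics/w13.png

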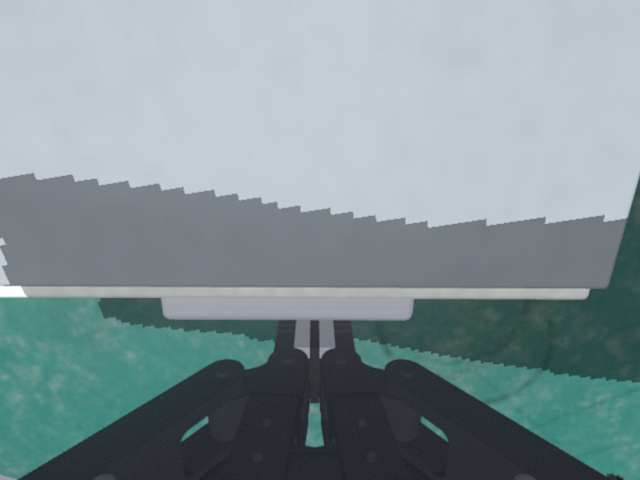

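The panel looks flush against the shell and the force is up to 7.8 N. I'll press a little more to check that it's at the stop, then back away.

Call:
play_rows(
  plan=[
    {"dp": [0.04,0,0],"delta_rot": [0,0,0]},
    {"dp": [0,0,0],"delta_rot": [0,0,0]},
    {"dp": [0,0,0],"delta_rot": [0,0,0]},
  ],
)

```text
t: 22.2
ee_pos: [0.6561, -0.105, 0.031]
eef_rot: [0.004, -0.649, 0.761, 0.003]
ft_force: [0.9, 11.6, 1.7]
width: -0.005
```

Call:
play_rows(
  plan=[
    {"dp": [-0.2,0,0],"delta_rot": [0,0,0]},
    {"dp": [-0.4,0,0],"delta_rot": [0,0,0]},
    {"dp": [-0.4,0,0],"delta_rot": [0,0,0]},
    {"dp": [-0.4,0,0],"delta_rot": [0,0,0]},
    {"dp": [0,0,-0.6],"delta_rot": [0,0,0]},
    {"dp": [0,0,-0.8],"delta_rot": [0,0,0]},
    {"dp": [0,0,-0.8],"delta_rot": [0,0,0]},
    {"dp": [0,0,0],"delta_rot": [0,0,0]},
    {"dp": [0,0,0],"delta_rot": [0,0,0]},
  ],
)

```text
t: 23.32
ee_pos: [0.6667, -0.04, 0.1405]
eef_rot: [-0.0, -0.648, 0.761, 0.0]
ft_force: [0.3, 0.1, -0.8]
width: 0.003
```

```bash
python3 st.py 14
python3 - <<'E'
from h import *
t=bot.camera("top"); cv2.imwrite("pics/t14.png",t)
E
```

```text
23.325 [ 0.6667 -0.04    0.1405] [ 0.3223  0.0745 -0.8349]
unit -0.18643650860377256 -0.008754178998886166
```

View pics/w14.png

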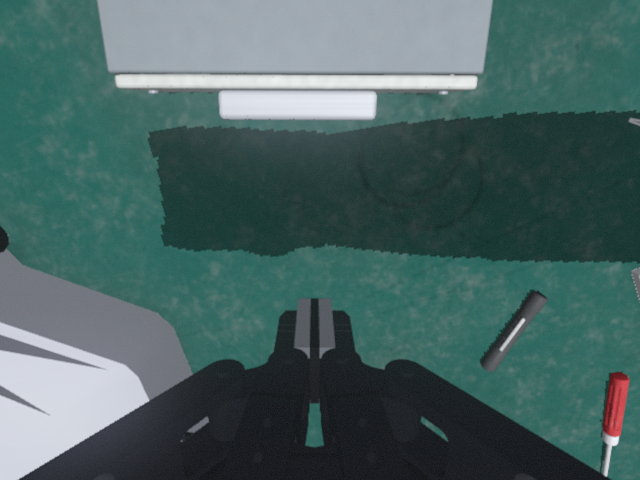

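View pics/s14.png

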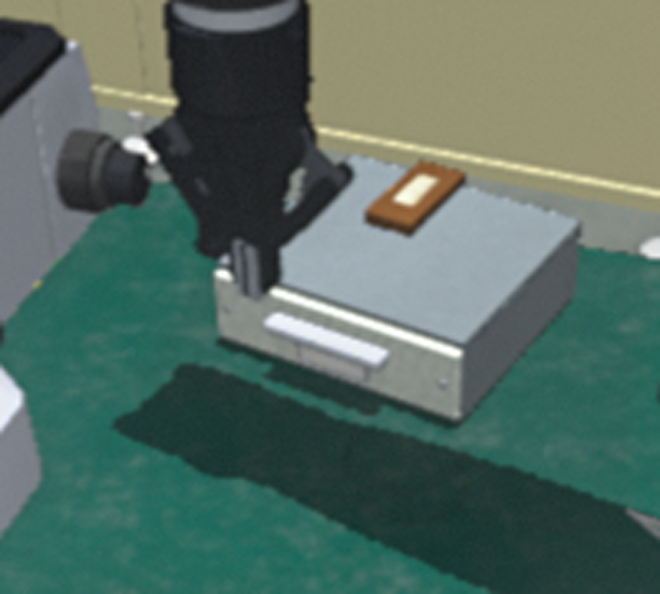

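View pics/t14.png

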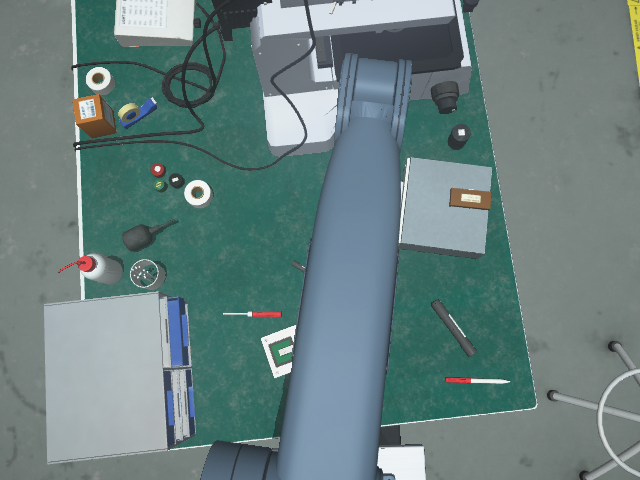

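The drawer is shut, with its panel flush against the shell. It didn't move when the force rose from 7.8 to 11.6 N, so it's at its stop. The roll, screwdriver and case haven't moved, and the arm is clear. Handing in.

```bash
python3 -c "
from bench import bot
print(bot.job_done())"
```

```text
the job is handed in; nothing more can be done
None
```

I laid the 104 mm pen light flat in the open drawer, let go of it, pushed the drawer home through its catch, backed the arm clear and handed in at about 23.5 s.

- **Pen light:** after release it lay on the drawer floor, near the middle of the clear part. It was still lying inside with the drawer about half shut. I couldn't see it once the drawer closed, so its final position isn't directly checked.
- **Drawer:** at the end of the push it didn't move while the force rose from 7.8 to 11.6 N, so I took it as fully home. It stayed flush with the unit after the arm backed off.
- **Other things:** the label roll, screwdriver and flat case look unmoved in the last top view. I compared these by eye, not by measurement.
- **What failed or disagreed:**
  - My first grasp closed just above the pen without moving it. The fingertips measured level with the TCP, not 25 mm ahead as described, and the second grasp used the measured value.
  - My first approach to the pull would have brought the jaw linkage close to the drawer front. I backed off and turned the gripper 90° before pushing.

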